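# Turn the block in the fixture, then hold the gauge arm at its mark

### The job

Re-clamp the aluminium block in the slide-jaw fixture so that its blue-dyed face looks squarely at the gauge arm: free it, turn it, stand it back flat between the jaws in line with the gauge rod and slide the jaw snug against it. Then squeeze the gauge arm's head with its green lock button, draw the arm out towards the block until its black pointer is in line with the red clip on the scale, and finish there, still holding the head: the arm springs back if you let go. Leave the spray can, the screwdriver and the blue parts tray where they are.

Things in the scene. Friction and masses are not known exactly. Their poses are not given: they have to be found in the camera images.
- gauge_plate: Fixed dark steel base plate, 470 mm long (y), 130 mm wide (x), top 12 mm above the bench; origin in the middle of its underside, on the gauge line, z up. y runs along the gauge line: slide-jaw fixture at the -y end, grey gauge housing at the +y end (y 110 to 225 mm, x +-23 mm, top at z = 82 mm). White scale strip at x 34 to 60, y -80 to 45 mm, top at z = 16 mm.
- fixture (a point): Place of the block: on the plate's top face, midway between the closed jaws, at the plate's x = 0, y = -140 mm, z = 12 mm; axes as the plate's. Yellow fixed jaw: face at x = +20 mm. Yellow sliding jaw: face at x = -20 mm when closed. Jaws are 56 mm wide along y, their tops 42 mm above the bench.
- block: Loose aluminium block, 40 x 40 mm, 75 mm tall, about 0.3 kg; origin centre of underside, z up. Its own -x side face is dyed blue, with a blue band along that edge of the top. It starts with axes along the plate's, blue face to the sliding jaw. Wanted: blue face towards the plate's +y, a quarter turn clockwise seen from above, centred within 8 mm along y. Its top 45 mm stands above the jaws.
- dyed_face (a point): Centre of the block's blue face, 20 mm out from the block's axis, 37.5 mm above its underside.
- slide_jaw (a joint): Opening of the sliding jaw in metres: 0 = closed on the 40 mm block, grows as the jaw moves to the plate's -x; stop at 0.022. It starts 1 to 3 mm open, needs about 3 N to move and stays where it is left. Snug: under 0.0025.
- jaw_grip (a point): Orange upright grip that moves the sliding jaw, 14 mm (plate x) by 24 mm (plate y). This point is on its axis, 50 mm above the bench, 12 mm below its top; 55 mm to the plate's -x of the sliding jaw's clamping face. The grip is free for 20 mm below this point.
- gauge_arm: Telescoping arm, sliding only to the plate's -y, 0 to 90 mm. Origin: middle of its grey head (36 mm x, 30 mm y, 36 mm z), 60 mm above the bench, plate x = 0, y = +75 mm when fully in, where it starts locked. 26 mm tube behind, 12 mm rod ahead to 102 mm from the origin. A spring pulls it back with 2 to 4 N; it locks only when fully in. Axes as the plate's.
- button_face (a point): Centre of the green lock button's outer face, on the head's plate +x side (20 mm along y, 22 mm high). It stands 8 mm out of the head and moves 6 mm in, to plate -x, when squeezed against the head's opposite side; 3 N to start, 7 N fully in. The lock is free from 5 mm in; it springs out when let go. Over head and button: 44 mm, pressed 38 mm.
- pointer (a point): End of the thin black pointer bar over the scale, carried by the gauge arm: 45 mm to the plate's +x of the rod's axis, 50 mm ahead (-y) of the head's centre, 22 mm above the bench.
- red_clip: Red clip fixed on the scale, 8 mm along it (y), 22 mm across, 8 mm high; origin in the middle of its underside, axes as the plate's. The pointer is right when it has the clip's place along the plate's y (anywhere within the clip's 8 mm).
- spray_can: Black and orange can, 52 mm diameter, 130 mm tall, standing on the bench; origin at the centre of its underside. Leave alone.
- screwdriver: Screwdriver lying on the bench to the left; origin under its middle. Leave alone.
- parts_tray: Open blue plastic tray 120 x 160 x 45 mm on the bench; origin at the centre of its underside. Leave alone.
There are look-alikes about, which are no part of the job. Of the things like the block, leave any that is orange; of the rest the smaller one is meant.

How it is judged:
On the way, in this order (a step that is already met when the one before it is completed fails the run):
1. the block stands flat in the fixture with its blue face towards the gauge arm and the jaw is snug against it, let go (y of dyed_face in the frame of gauge_plate between -0.128 and -0.112 m and z of dyed_face in the frame of gauge_plate below 0.0525 m and z of block in the frame of gauge_plate below 0.015 m and y of block in the frame of gauge_plate between -0.148 and -0.132 m and x of block in the frame of gauge_plate between -0.006 and 0.006 m and angle between block's own z axis and vertical below 0.06 rad and angle between the x axis of block and the y axis of gauge_plate, either way round below 0.08 rad and value of joint slide_jaw below 0.0025 m and contact force between the fingers and block below 0.1 N and linear speed of block below 0.02 m/s), for 0.2 s.
2. the gauge arm is unlocked and drawn out over 15 mm (distance of pointer from where it was at the start of the episode above 0.015 m), for 0.1 s.
At the end, for the whole second after the job is handed in: Block flat between the jaws (within 3 mm of the plate, 8 mm along the gauge line), blue face square to the gauge arm within 0.08 rad, jaw under 2.5 mm open; fingers hold the arm (over 1 N) at rest, its pointer within 4 mm of the clip's centre along the scale (y of dyed_face in the frame of gauge_plate between -0.128 and -0.112 m and z of dyed_face in the frame of gauge_plate below 0.0525 m and z of block in the frame of gauge_plate below 0.015 m and y of block in the frame of gauge_plate between -0.148 and -0.132 m and x of block in the frame of gauge_plate between -0.006 and 0.006 m and angle between block's own z axis and vertical below 0.06 rad and angle between the x axis of block and the y axis of gauge_plate, either way round below 0.08 rad and value of joint slide_jaw below 0.0025 m and y of pointer in the frame of red_clip between -0.004 and 0.004 m and contact force between the fingers and gauge_arm above 1 N and linear speed of gauge_arm below 0.01 m/s); the arm keeps its last pose, push and grip.
It fails at once if the spray can is moved more than 30 mm (distance of spray_can from where it was at the start of the episode above 0.03 m).
It fails at once if the screwdriver is moved more than 30 mm (distance of screwdriver from where it was at the start of the episode above 0.03 m).
It fails at once if the parts tray is moved more than 30 mm (distance of parts_tray from where it was at the start of the episode above 0.03 m).
It also fails if it takes over 70 s, if anything falls off the work surface, if the arm or the gripper's body presses on something with over 40 N, if the wrist force passes 120 N, or if a joint passes its speed limit or range.

### The arm

A 6-joint arm with a two-finger parallel gripper is mounted at the origin on the work surface. World frame = base frame: x ahead of the robot, y to its left, z up, the work surface at z = 0. Lengths are in m, angles in rad, forces in N, time in s.
With the tool pointing down it reaches from about 0.35 to 1 m from the base axis. Payload 7.1 kg.
Tool frame: the origin (TCP) lies between the finger pads; the fingertips stand 19 mm ahead of it and the grasp point (between the pads) is the TCP; x points along the fingers, z is the direction in which the jaws open and shut, and the axes are right-handed (so a half turn about x gives the same grasp; the last joint's range is limited). The gripper opens to 85 mm and grips with 20 to 120 N. Pads are 22 mm wide; open, the fingers measure 114 mm over their backs; the gripper's body (76 mm by 85 mm) begins 54 mm behind the grasp point. The pads swing forward as they close: fully open they stand 13 mm farther back than shut.
Start: joints at [-1.269, 0.423, 1.63, -0, 1.089, -0.019], TCP at [0.197, -0.593, 0.25] pointing down, gripper open.
Joint ranges: [-3, 3], [-0.9, 2.11], [0.09, 2.58], [-1.31, 4.45], [0.11, 2.69], [-2.54, 2.54]. Speed limits (rad/s): [2.39, 2.39, 3.01, 3.14, 3.14, 3.14].

### API

Orientations are given as a unit quaternion [w, x, y, z].
In Python, from cell import manip, imaging gives the robot as it stands. The module is installed in compiled form; this text tells all that it offers.
- The arm moves only by the tool send_rows, never from a script. Its argument "increments" is a list of rows, each a list of 3 entries, a list of its own where there are three numbers: the shift along the tool's x, y, z in units of 30 mm (1.0 is 30 mm), then the turn about the tool's x in units of 8 degrees (1.0 is 8 degrees), then the closure, from 0 (fully open) to 1 (shut). In form: [[[tx, ty, tz], twist, grip], ...]. A call has 1 to 5 rows; each row shifts and turns the commanded pose from where the row before left it, along the tool's axes as they then stand; what a row does not reach is not made up. A row lasts 1/8 s, in which the tool goes at most 62.5 mm and 10.7 degrees, less where a joint would pass 70% of its speed; a pose out of reach is approached as far as the arm can. A call is refused whole if a number of a shift passes 1 or a number of a turn 1, either way. A call with a gripper value outside its range is refused whole. The fingers move at their own pace and stop on an object; "squeeze" is the grip in N (left out, the last holds). Time passes only in rows, so rows that do not move let the fingers close. It gives the time, the measured TCP pose, the force and the opening at its end, in the units of the state.
- manip.read_state(): the state, without advancing time (a new reading comes with each control period).
- imaging.camera(name): name is "scene" or "top" or "wrist"; returns the picture (384x512x3 uint8, red, green, blue); there is no depth.
- imaging.camera_model(name): a dict with "fx", "fy", "cx", "cy" (pixels), "rvec" (rotation vector, rad) and "tvec" (3), from world to camera coordinates, as OpenCV has them; the wrist camera has in their place "tool_from_camera" (4x4, takes a point from camera to tool coordinates, whose origin is the TCP and whose axes are the tool frame's). Camera axes: x right, y down, z forward; pixel columns grow to the right and rows downward; lengths in m; the calibration is good to about 2 mm. A picture is of the moment at which its call begins: read the wrist's pose just before it. camera_model takes no time and is no camera call.
- manip.hand_in(): hands the job in, once; it reports no verdict.
The state is a dict: "time": time; "joint_pos": joint angles; "qvel": joint speeds; "tau": joint torques, N m; "position": TCP position; "eef_rot": TCP orientation; "force": force on the tool from outside, world axes, zero at the start; "ft_torque": the same for the moment, N m; "gripper_width": opening from 0.0 (shut) to 1.0 (fully open).
Only numpy, scipy, OpenCV 4.12 (cv2) and the standard library are available. Lean on these libraries where they do the work, as an engineer would, in place of code of your own. Each camera call takes 0.05 s, during which the arm holds its last target. There are 200 camera calls.

## Working session

There is one attempt and no reset: what is moved stays moved. The work goes in short steps, Python scripts to look and compute and a tool call to move; the robot and the scene stay as the last step left them, time stands still between calls to the robot, and variables do not carry over. Pictures are saved under pics/ and viewed, about 8 in all and at most 12, crops included, and the job is handed in when it is done.

Besides the shell and the picture viewer there is one more tool, called after ">>>" as name(argument=value, ...) on one line, values as JSON. send_rows: Moves the arm, as the interface text tells. Its arguments: {"type":"object","properties":{"increments":{"type":"array"},"squeeze":{"type":"number"}},"required":["increments"]}

```bash
mkdir -p pics; python3 - <<'E'
from cell import manip, imaging
import cv2, numpy as np
print(manip.read_state())
for n in ("scene","top"):
    im=imaging.camera(n); np.save(n+"0.npy",im)
    cv2.imwrite(f"pics/{n}0.png",cv2.resize(im[:,:,::-1],(800,600)))
    print(n,imaging.camera_model(n))
print(imaging.camera_model("wrist"))
E
```

```text
{'time': 0.0, 'joint_pos': array([-1.26901131e+00,  4.23841581e-01,  1.63068725e+00, -8.37353011e-06,
        1.08860208e+00, -1.89878493e-02]), 'qvel': array([-3.76014481e-04, -9.99995325e-05, -4.30582532e-04,  2.86489617e-04,
       -1.12298389e-03,  9.35133316e-04]), 'tau': array([ 1.23939612e-03, -5.57381094e+01, -2.81739807e+01, -1.04189880e-04,
        7.41803757e-03, -2.58225680e-05]), 'position': array([ 0.19693874, -0.59261722,  0.24954628]), 'eef_rot': array([ 0.5729968 ,  0.41405617,  0.5738698 , -0.41340731]), 'force': array([ 0.44164788, -0.00530827, -0.69256934]), 'ft_torque': array([-0.04453854, -0.01294137,  0.00720306]), 'gripper_width': 0.9986453629106014}
scene {'fx': 440.6619200908869, 'fy': 440.6619200908869, 'cx': 252.6006529295475, 'cy': 182.4896226937224, 'rvec': array([ 1.46420775,  2.26221555, -0.76593907]), 'tvec': array([ 0.23035385, -0.36202157,  1.62693707])}
top {'fx': 397.70861610784146, 'fy': 397.70861610784146, 'cx': 258.51561191863163, 'cy': 188.12306041188384, 'rvec': array([ 2.15589371, -2.17669639,  0.13002191]), 'tvec': array([-0.01338419,  0.55724892,  1.4284866 ])}
{'fx': 328.5081273793974, 'fy': 328.5081273793974, 'cx': 259.6712007476823, 'cy': 194.42592881445898, 'tool_from_camera': array([[ 7.66341380e-04, -3.07472346e-01,  9.51556708e-01,
        -1.23903063e-01],
       [-7.95900532e-04, -9.51556874e-01, -3.07471759e-01,
         7.98499004e-02],
       [ 9.99999390e-01, -5.21716158e-04, -9.73934812e-04,
        -3.08863416e-04],
       [ 0.00000000e+00,  0.00000000e+00,  0.00000000e+00,
         1.00000000e+00]])}
```

View pics/scene0.png

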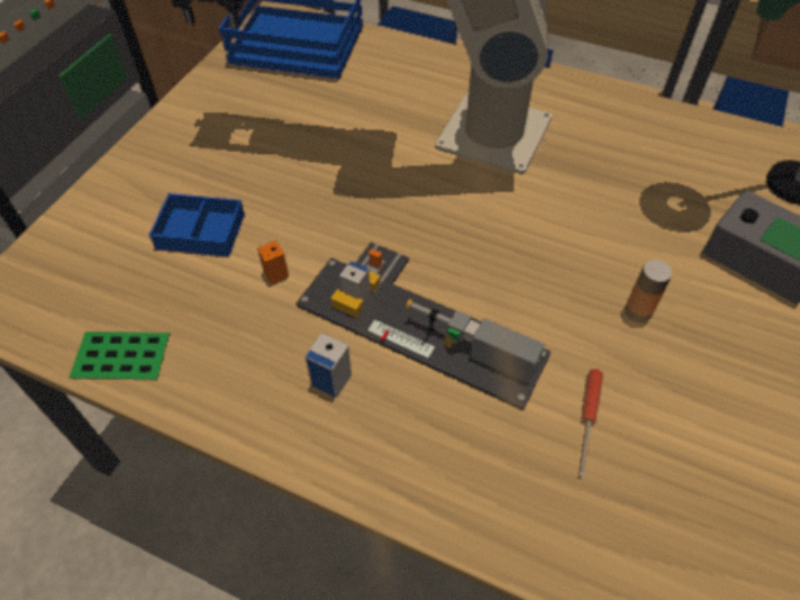

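View pics/top0.png

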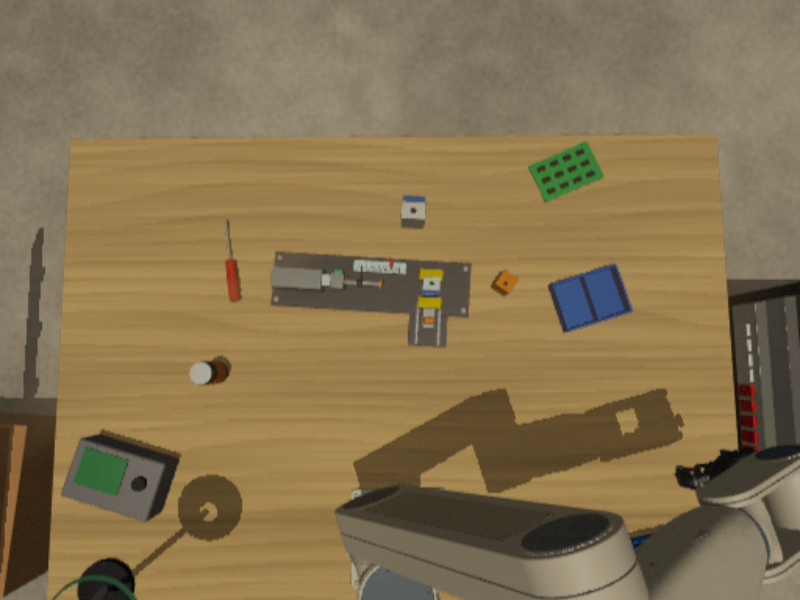

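Seen: in the top view, the plate is at about (272–471, 252–317), and the target block is at (431,284) between the yellow jaws. The grip is at (429,318), the head at (332,281) and the clip at (391,264). The larger blue-banded look-alike at (413,210) and the orange one at (505,282) are not part of the job. The scene view agrees.

```bash
cat > h.py <<'E'
import numpy as np, cv2
from cell import manip, imaging
from scipy.spatial.transform import Rotation as R
def quat(q): return R.from_quat([q[1],q[2],q[3],q[0]])
def pose(n,st=None):
    m=imaging.camera_model(n)
    if n=="wrist":
        T=np.array(m["tool_from_camera"]); r=quat(st["eef_rot"]).as_matrix()
        return m, r@T[:3,:3], r@T[:3,3]+st["position"]
    r=cv2.Rodrigues(m["rvec"])[0]; return m, r.T, -r.T@m["tvec"]
def cast(n,px,z,st=None):
    m,r,c=pose(n,st); px=np.atleast_2d(np.array(px,float))
    d=np.c_[(px[:,0]-m["cx"])/m["fx"],(px[:,1]-m["cy"])/m["fy"],np.ones(len(px))]@r.T
    return c+d*((z-c[2])/d[:,2])[:,None]
def proj(n,P,st=None):
    m,r,c=pose(n,st); q=(np.atleast_2d(P)-c)@r
    return q[:,:2]/q[:,2:]*[m["fx"],m["fy"]]+[m["cx"],m["cy"]]
def hsv(im): return cv2.cvtColor(im,cv2.COLOR_RGB2HSV)
def blobs(mask,amin=5):
    n,l,s,c=cv2.connectedComponentsWithStats(mask.astype(np.uint8))
    return [(c[i],s[i]) for i in range(1,n) if s[i,4]>=amin]
E
python3 - <<'E'
from h import *
im=np.load("top0.npy"); h=hsv(im); H,S,V=[h[...,i].astype(int) for i in range(3)]
roi=np.zeros(S.shape,bool); roi[155:226,165:310]=1
nw=roi&~((H>8)&(H<25)&(S>70)&(V>95))
# +x edge: rays at top of the plate
dark=(roi&(V<100)&(S<80)).astype(np.uint8)
def line(pts): 
    vx,vy,x,y=cv2.fitLine(np.array(pts,np.float32),cv2.DIST_HUBER,0,.01,.01).ravel(); return [x,y],[vx,vy]
cols=range(182,298); topp=[(c,np.flatnonzero(dark[:,c])[0]-.5) for c in cols if dark[:,c].any()]
W=cast("top",topp,.012); v=cv2.fitLine(W[:,:2].astype(np.float32),cv2.DIST_HUBER,0,.001,.001).ravel(); print("edge",v)
rows=range(168,195)
for k in (0,-1):
    P=[(np.flatnonzero(dark[r])[k]+(.5 if k else -.5),r) for r in rows if dark[r].any()]; print(k,np.median(cast("top",P,.012),0),P[3],P[-3])
red=roi&((H<6)|(H>174))&(S>150)&(V>80)
org=roi&(H>6)&(H<16)&(S>170)&(V>120)
yel=roi&(H>20)&(H<32)&(S>170)&(V>110)
blu=roi&(H>100)&(H<130)&(S>100)
grn=roi&(H>45)&(H<90)&(S>80)
for nm,m,z in(("red",red,.02),("org",org,.062),("yel",yel,.042),("blu",blu,.087),("grn",grn,.071)):
    for c,s in blobs(m,4): print(nm,c.round(1),s,cast("top",c,z)[0].round(4))
E
```

```text
edge [0.07032862 0.9975239  0.64531577 0.01927769]
0 [0.58788838 0.26818987 0.012     ] (np.float64(193.5), 171) (np.float64(173.5), 192)
-1 [ 0.58465308 -0.17196829  0.012     ] (np.float64(300.5), 171) (np.float64(299.5), 192)
red [250.1 167.8] [249 166   3   5   8] [0.635  0.0116 0.02  ]
org [276.4 204.2] [275 203   3   4   5] [ 0.4951 -0.0819  0.062 ]
yel [275.1 174.6] [268 172  16   8  82] [ 0.6053 -0.0799  0.042 ]
yel [274.5 193.2] [267 190  16   8 108] [ 0.5366 -0.0767  0.042 ]
blu [275.8 186.8] [271 186  10   3  20] [ 0.5551 -0.0793  0.087 ]
grn [216. 173.] [214 172   5   3  15] [0.6086 0.1334 0.071 ]
```

```bash
cat >> h.py <<'E'
YAW=-0.0704
def plate(origin,yaw,p):
    c,s=np.cos(yaw),np.sin(yaw); p=np.asarray(p,float); return np.array([origin[0]+c*p[0]-s*p[1],origin[1]+s*p[0]+c*p[1],p[2] if len(p)>2 else 0])
def togo(target,tzdir=None,st=None):
    """units along tool axes to reach target; twist units to bring tool z to +-tzdir"""
    st=st or manip.read_state(); r=quat(st["eef_rot"]).as_matrix()
    d=r.T@(np.array(target)-st["position"])/.03; out=[]
    if tzdir is not None:
        t=r.T@np.r_[tzdir,0]; a=np.degrees(np.arctan2(-t[1],t[2])); out=[round(((a+b)+270)%360-270 if 0 else a+b,2) for b in (-180,0,180)]
    return d.round(2),[round(o/8,2) for o in out]
E
python3 - <<'E'
from h import *
st=manip.read_state(); r=quat(st["eef_rot"]).as_matrix(); print(r.round(3))
o=np.array([.583,.063]); py=np.array([-np.sin(YAW),np.cos(YAW)])
print(plate(o,YAW,[0,-.14,0]),plate(o,YAW,[-.077,-.14,0]))
print(togo(plate(o,YAW,[-.05,-.14,.25]),py))
E
```

```text
[[-0.     0.949  0.315]
 [ 0.001  0.315 -0.949]
 [-1.     0.    -0.001]]
[ 0.57315214 -0.07665321  0.        ] [ 0.49634287 -0.07123689  0.        ]
(array([ 1.000e-02,  1.578e+01, -1.301e+01]), [np.float64(-42.2), np.float64(-19.7), np.float64(2.8)])
```

>>> send_rows(increments=[[[0,1,-0.82],0,0],[[0,1,-0.82],0,0],[[0,1,-0.82],0,0],[[0,1,-0.82],0,0],[[0,1,-0.82],0,0]])

```text
time: 0.72
position: [0.301, -0.4278, 0.25]
eef_rot: [0.573, 0.414, 0.574, -0.414]
force: [0.5, 0.6, 0.7]
gripper_width: 1.002
```

>>> send_rows(increments=[[[0,1,-0.82],0,0],[[0,1,-0.82],0,0],[[0,1,-0.82],0,0],[[0,1,-0.82],0,0],[[0,1,-0.82],0,0]])

```text
time: 1.35
position: [0.4046, -0.2638, 0.2501]
eef_rot: [0.573, 0.414, 0.574, -0.414]
force: [0.5, 0.8, -0.0]
gripper_width: 1.0
```

>>> send_rows(increments=[[[0,1,-0.82],0,0],[[0,1,-0.82],0,0],[[0,1,-0.82],0,0],[[0,1,-0.82],0,0],[[0,1,-0.82],0,0]])

```text
time: 1.98
position: [0.5081, -0.0998, 0.2501]
eef_rot: [0.573, 0.414, 0.574, -0.414]
force: [0.8, -0.1, -0.3]
gripper_width: 1.004
```

>>> send_rows(increments=[[[0,0.8,-0.7],0,0],[[0,0,0],1,0.3],[[0,0,0],1,0.3],[[0,0,0],0.8,0.3],[[0,0,0],0,0.3]])

```text
time: 2.6
position: [0.5237, -0.0735, 0.25]
eef_rot: [-0.482, -0.517, -0.483, 0.517]
force: [-0.2, -0.1, 0.1]
gripper_width: 0.7
```

```bash
python3 - <<'E'
from h import *
st=manip.read_state(); print(st["position"],st["joint_pos"],st["gripper_width"])
im=imaging.camera("wrist"); np.save("w1.npy",im); np.save("w1s.npy",np.array([st],dtype=object))
cv2.imwrite("pics/w1.png",cv2.resize(im[:,:,::-1],(800,600)))
E
```

```text
[ 0.52370994 -0.07345403  0.25003823] [-1.61850226e-01  2.83134451e-01  1.84174547e+00 -4.38972794e-06
  1.01735867e+00  1.47799611e+00] 0.7004415752219589
```

View pics/w1.png

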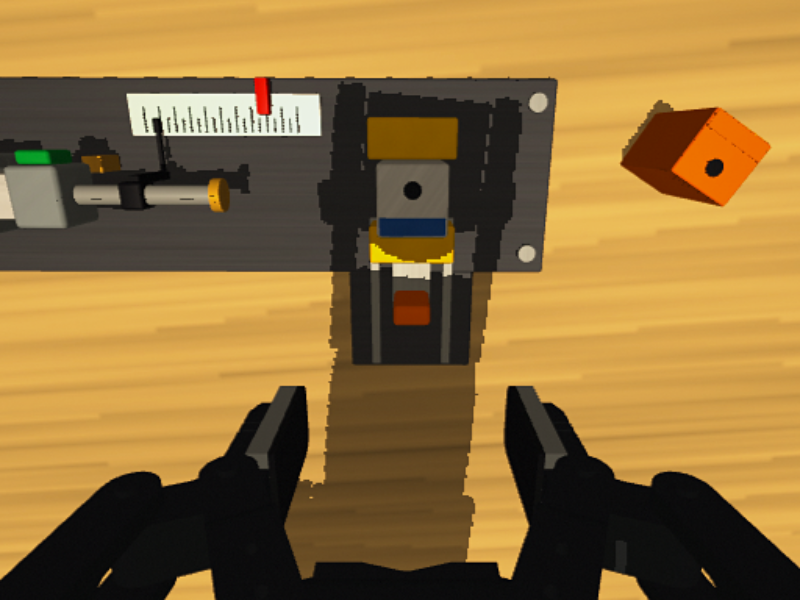

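The block top is centred at (413,190) with its blue band towards the robot. The orange grip is at (411,307), the clip at (263,95), the scale spans (128–320, 93–136), and the head is at (40,197) with its green button on the far side.

```bash
python3 - <<'E'
from h import *
im=np.load("w1.npy"); st=np.load("w1s.npy",allow_pickle=True)[0]
h=hsv(im); H,S,V=[h[...,i].astype(int) for i in range(3)]
roi=np.zeros(S.shape,bool); roi[40:240,:360]=1
def show(nm,m,z,a=30):
    for c,s in blobs(m&roi,a):
        l,t,w,hh,_=s; P=cast("wrist",[c,(l,t),(l+w,t),(l+w,t+hh),(l,t+hh)],z,st)
        print(nm,s,"c",P[0,:2].round(4),"corners",P[1:,:2].round(4).tolist())
show("scale",(V>190)&(S<60),.016,300)
show("clip",((H<5)|(H>175))&(S>180)&(V>120)&(np.arange(384)[:,None]<90),.020)
show("grip",((H<11))&(S>180)&(V>90)&(np.arange(384)[:,None]>170),.062)
show("blue",(H>100)&(H<125)&(S>120),.087)
show("hole",(V<30)&(np.abs(np.arange(384)[:,None]-122)<12)&(np.abs(np.arange(512)-264)<12),.087,20)
show("green",(H>50)&(H<80)&(S>150),.071)
# plate edges
D=(V<120)&(S<70)
pts=[(c,np.flatnonzero(D[40:60,c])[0]+39.5) for c in range(10,345) if D[40:60,c].any()]
W=cast("wrist",pts,.012,st); v=cv2.fitLine(W[:,:2].astype(np.float32),cv2.DIST_HUBER,0,.0005,.0005).ravel(); print("edge dir",v,np.arctan2(v[0],v[1]))
pts=[(np.flatnonzero(D[r,320:365])[-1]+320.5,r) for r in range(56,168)]
W=cast("wrist",pts,.012,st); v2=cv2.fitLine(W[:,:2].astype(np.float32),cv2.DIST_HUBER,0,.0005,.0005).ravel(); print("end dir",v2,np.arctan2(-v2[1],v2[0]))
E
```

```text
scale [  81   60  124   27 2617] c [0.6267 0.0398] corners [[0.6428, 0.1004], [0.634, -0.0247], [0.6082, -0.0216], [0.6172, 0.1066]]
clip [163  50   9  23 176] c [0.6356 0.0126] corners [[0.6457, 0.0151], [0.6451, 0.0062], [0.6238, 0.0095], [0.6245, 0.0185]]
grip [252 186  23  22 401] c [ 0.4997 -0.0737] corners [[0.5117, -0.064], [0.5102, -0.0867], [0.487, -0.0854], [0.4886, -0.0622]]
blue [243 140  42  11 462] c [ 0.5557 -0.0781] corners [[0.5613, -0.0606], [0.5587, -0.0971], [0.5491, -0.0966], [0.5517, -0.0597]]
hole [259 116  11  12  97] c [ 0.5758 -0.0796] corners [[0.5807, -0.0759], [0.58, -0.0853], [0.5699, -0.0846], [0.5706, -0.0752]]
green [  9  96  37   9 316] c [0.6076 0.1285] corners [[0.612, 0.1435], [0.6097, 0.1108], [0.6022, 0.1129], [0.6045, 0.1458]]
edge dir [ 0.06987602  0.9975557   0.6452655  -0.00933317] 0.06993301
end dir [ 0.9973886  -0.07222137  0.57159215 -0.17355542] 0.0722843
```

>>> send_rows(increments=[[[1,-0.43,0.05],0,0.3],[[1,-0.42,0],0,0.3],[[1,0,0],0,0.3],[[1,0,0],0,0.3],[[1,0,0],0,0.3]])

```text
time: 3.28
position: [0.4984, -0.0733, 0.0994]
eef_rot: [0.483, 0.517, 0.483, -0.517]
force: [-0.3, 0.3, 0.2]
gripper_width: 0.698
```

>>> send_rows(increments=[[[1,0,0],0,0.3],[[0.6,0,0],0,0.3],[[0,0,0],0,0.9],[[0,0,0],0,0.9],[[0,0,0],0,0.9]], squeeze=30)

```text
time: 3.9
position: [0.4991, -0.0749, 0.0533]
eef_rot: [-0.484, -0.517, -0.481, 0.517]
force: [-0.3, -13.1, -6.4]
gripper_width: 0.275
```

>>> send_rows(increments=[[[0,-0.2,0.05],0,0.9],[[0,-0.2,0],0,0.9],[[0,-0.2,0],0,0.9],[[0,0,0],0,0.9],[[0,0,0],0,0.9]])

```text
time: 4.53
position: [0.4802, -0.0737, 0.0532]
eef_rot: [-0.483, -0.517, -0.482, 0.517]
force: [0.3, -4.6, 6.7]
gripper_width: 0.277
```

>>> send_rows(increments=[[[0,0,0],0,0.3],[[0,0,0],0,0.2],[[-1,0,0],0,0],[[-1,0,0],0,0],[[-1,0,0],0,0]])

```text
time: 5.15
position: [0.4797, -0.0731, 0.1429]
eef_rot: [-0.482, -0.517, -0.483, 0.517]
force: [0.5, -0.1, -0.1]
gripper_width: 0.999
```

>>> send_rows(increments=[[[-1,0.8,0],0,0],[[0,0.8,0],0,0],[[0,0.8,0],0,0],[[0,0.8,0],0,0],[[0,0,0],-1,0]])

```text
time: 5.78
position: [0.5773, -0.08, 0.1721]
eef_rot: [0.518, 0.482, 0.518, -0.481]
force: [-0.6, 0.2, -1.4]
gripper_width: 0.999
```

>>> send_rows(increments=[[[0,0,0],-1,0],[[0,0,0],-1,0],[[0,0,0],-1,0],[[0,0,0],-1,0],[[0,0,0],-1,0]])

```text
time: 6.4
position: [0.5755, -0.0799, 0.1719]
eef_rot: [0.651, 0.275, 0.652, -0.275]
force: [0.6, -1.2, -0.1]
gripper_width: 1.004
```

>>> send_rows(increments=[[[0,0,0],-1,0],[[0,0,0],-1,0],[[0,0,0],-1,0],[[0,0,0],-1,0],[[0,0,0],-1,0]])

```text
time: 7.02
position: [0.5755, -0.0798, 0.1719]
eef_rot: [0.706, 0.036, 0.707, -0.035]
force: [0.4, -0.1, 0.0]
gripper_width: 0.998
```

>>> send_rows(increments=[[[0,0,0],-0.25,0],[[0,0,0],0,0]])

```text
time: 7.28
position: [0.5758, -0.08, 0.1721]
eef_rot: [0.706, 0.025, 0.707, -0.025]
force: [-0.0, -0.4, 0.3]
gripper_width: 1.002
```

```bash
python3 - <<'E'
from h import *
st=manip.read_state(); print(st["position"],st["joint_pos"],st["gripper_width"],quat(st["eef_rot"]).as_matrix().round(3))
im=imaging.camera("wrist"); np.save("w2.npy",im); np.save("w2s.npy",np.array([st],dtype=object))
print(proj("wrist",[.5755,-.0798,.087],st)*800/512)
cv2.imwrite("pics/w2.png",cv2.resize(im[:,:,::-1],(800,600)))
E
```

```text
[ 0.57584027 -0.08001634  0.17211915] [-1.58575428e-01  4.60738439e-01  1.78247423e+00  8.83510595e-05
  8.99026105e-01 -8.66854892e-02] 1.0021351478449358 [[-0.001  0.072  0.997]
 [ 0.     0.997 -0.072]
 [-1.     0.    -0.001]]
[[403.43065154 329.91813288]]
```

View pics/w2.png

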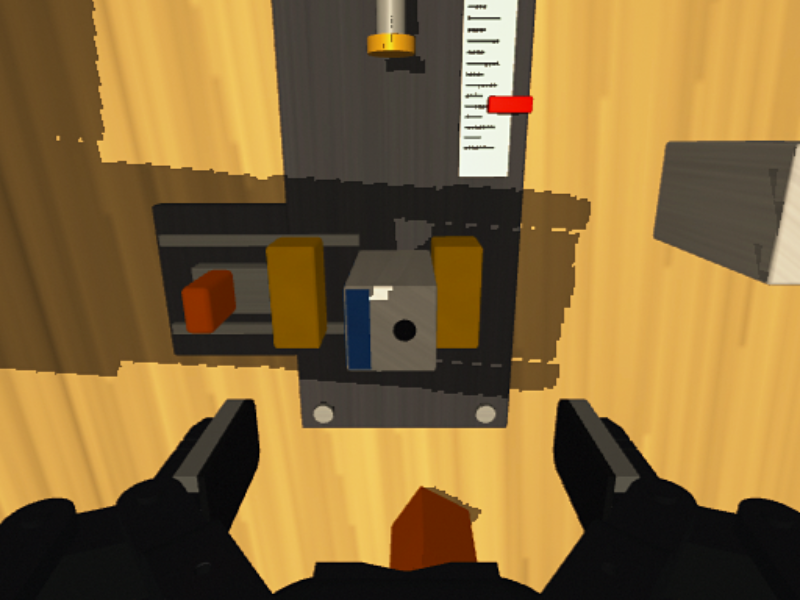

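```bash
python3 - <<'E'
from h import *
st=np.load("w2s.npy",allow_pickle=True)[0]; st1=np.load("w1s.npy",allow_pickle=True)[0]
k=.64; px=np.array([.9975,-.0706]);py=np.array([.0706,.9975]); F=np.array([.5750,-.0799])
for n,p,z in (("blk L",(345,329),.087),("blk R",(437,329),.087),("blk far",(391,287),.087),("blk near",(391,371),.087),("hole",(405,330),.087),("sj L",(270,300),.042),("sj R",(324,300),.042),("fj R",(482,300),.042),
 ("clip top near",(510,112),.024),("clip far",(510,96),.024),("grip c",(200,310),.062)):
    P=cast("wrist",np.array(p)*k,z,st)[0,:2]; print(n,P.round(4),"plate",((P-F)@px*1e3).round(1),((P-F)@py*1e3-140).round(1))
for n,p,z in (("blkL",(378,200),.087),("blkR",(449,200),.087),("top",(412,161),.087),("bot",(412,237),.087),("fj top",(412,118),.042),("clip L",(255,90),.024),("clip R",(271,90),.024),("sj bot",(412,262),.042)):
    P=cast("wrist",np.array(p)*k,z,st1)[0,:2]; print(n,P.round(4),"plate",((P-F)@px*1e3).round(1),((P-F)@py*1e3-140).round(1))
E
```

```text
blk L [ 0.5502 -0.0775] plate -24.9 -139.4
blk R [ 0.5901 -0.0804] plate 15.1 -139.5
blk far [ 0.5717 -0.0601] plate -4.7 -120.4
blk near [ 0.5685 -0.0989] plate -5.1 -159.5
hole [ 0.5762 -0.0799] plate 1.2 -139.9
sj L [ 0.5062 -0.0753] plate -69.0 -140.2
sj R [ 0.5341 -0.0773] plate -40.9 -140.3
fj R [ 0.6159 -0.0832] plate 41.0 -140.4
clip top near [0.6348 0.0079] plate 53.5 -48.2
clip far [0.6349 0.0153] plate 53.0 -40.8
grip c [ 0.4778 -0.072 ] plate -97.5 -138.9
blkL [ 0.5716 -0.0622] plate -4.6 -122.5
blkR [ 0.5689 -0.1012] plate -4.6 -161.7
top [ 0.591  -0.0822] plate 16.1 -141.2
bot [ 0.5498 -0.0795] plate -25.2 -141.4
fj top [ 0.6143 -0.0843] plate 39.5 -141.6
clip L [0.6384 0.0132] plate 56.7 -42.6
clip R [0.6377 0.0032] plate 56.7 -52.7
sj bot [ 0.5248 -0.0784] plate -50.2 -142.0
```

>>> send_rows(increments=[[[1,0,-0.19],0,0],[[1,0,0],0,0],[[1,0,0],0,0],[[0.54,0,0],0,0],[[0,0,0],0,0.8]], squeeze=40)

```text
time: 7.95
position: [0.5697, -0.0797, 0.0652]
eef_rot: [0.706, 0.025, 0.707, -0.025]
force: [0.2, 0.4, -0.8]
gripper_width: 0.813
```

>>> send_rows(increments=[[[0,0,0],0,0.8],[[0,0,0],0,0.8],[[0,0,0],0,0.8]])

```text
time: 8.32
position: [0.5697, -0.0798, 0.0672]
eef_rot: [0.706, 0.025, 0.707, -0.025]
force: [-4.6, -0.1, 7.1]
gripper_width: 0.467
```

>>> send_rows(increments=[[[-0.6,0,0],0,0.8],[[-0.6,0,0],0,0.8],[[-0.4,0,0],0,0.8],[[0,0,0],1,0.8],[[0,0,0],1,0.8]])

```text
time: 8.95
position: [0.5712, -0.0799, 0.1154]
eef_rot: [0.697, 0.125, 0.695, -0.124]
force: [0.5, -0.4, -3.3]
gripper_width: 0.465
```

>>> send_rows(increments=[[[0,0,0],1,0.8],[[0,0,0],1,0.8],[[0,0,0],1,0.8],[[0,0,0],1,0.8],[[0,0,0],1,0.8]])

```text
time: 9.57
position: [0.5711, -0.0799, 0.1151]
eef_rot: [0.612, 0.355, 0.611, -0.355]
force: [-0.4, -0.1, -3.3]
gripper_width: 0.467
```

>>> send_rows(increments=[[[0,0,0],1,0.8],[[0,0,0],1,0.8],[[0,0,0],1,0.8],[[0,0,0],1,0.8],[[0,0,0],0.25,0.8]])

```text
time: 10.2
position: [0.571, -0.0799, 0.1149]
eef_rot: [0.482, 0.518, 0.482, -0.517]
force: [-0.1, 0.1, -2.8]
gripper_width: 0.465
```

```bash
python3 - <<'E'
from h import *
st=manip.read_state(); print(st["position"],st["joint_pos"],st["gripper_width"],quat(st["eef_rot"]).as_matrix().round(3))
im=imaging.camera("wrist"); np.save("w3.npy",im); np.save("w3s.npy",np.array([st],dtype=object))
cv2.imwrite("pics/w3.png",cv2.resize(im[:,:,::-1],(800,600)))
E
```

```text
[ 0.5709748  -0.07987383  0.11494099] [-1.59630608e-01  5.39381680e-01  1.82007329e+00  7.03914591e-07
  7.80636801e-01  1.48187036e+00] 0.4649974040669478 [[ 0.001  0.998 -0.071]
 [-0.    -0.071 -0.998]
 [-1.     0.001  0.   ]]
```

View pics/w3.png

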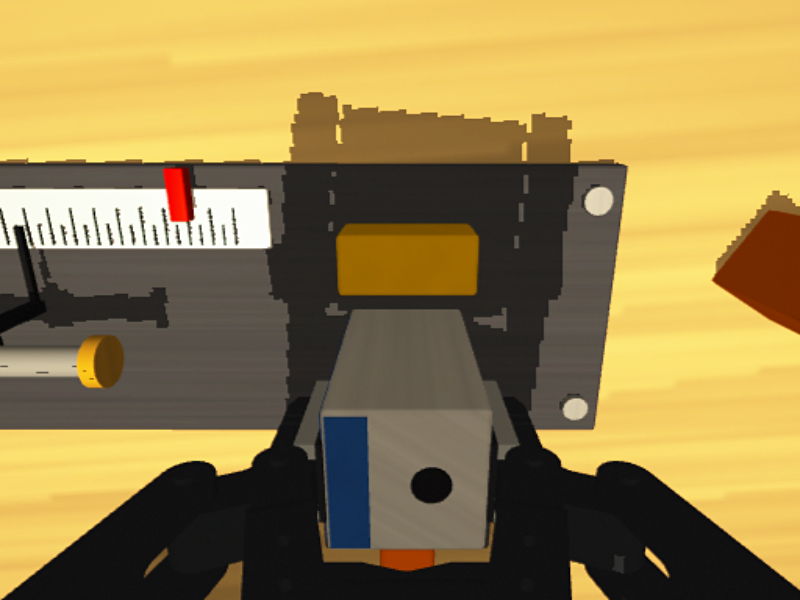

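```bash
python3 - <<'E'
from h import *
st=np.load("w3s.npy",allow_pickle=True)[0]
k=.64; px=np.array([.9975,-.0706]);py=np.array([.0706,.9975]); F=np.array([.5712,-.0796])
for n,p,z in (("fj inner",(408,295),.042),("fj outer",(408,237),.042),("fj L",(337,290),.042),("fj R",(479,290),.042),
 ("blk near",(406,548),.135),("blk far",(406,409),.135),("blk L",(321,480),.135),("blk R",(491,480),.135),("clipL",(166,185),.024),("clipR",(190,185),.024),("blk bottom",(406,310),.06),("scale end",(270,218),.016),("scale top",(240,190),.016),("scale bot",(240,247),.016)):
    P=cast("wrist",np.array(p)*k,z,st)[0,:2]; print(n,P.round(4),"plate",((P-F)@px*1e3).round(1),((P-F)@py*1e3-140).round(1))
E
```

```text
fj inner [ 0.5907 -0.0813] plate 19.6 -140.3
fj outer [ 0.6141 -0.083 ] plate 43.0 -140.3
fj L [ 0.5948 -0.0532] plate 21.7 -112.0
fj R [ 0.5908 -0.1098] plate 21.7 -168.7
blk near [ 0.5526 -0.0778] plate -18.6 -139.5
blk far [ 0.5918 -0.0806] plate 20.6 -139.6
blk L [ 0.5742 -0.059 ] plate 1.5 -119.2
blk R [ 0.5713 -0.0995] plate 1.5 -159.9
clipL [0.6393 0.0146] plate 61.3 -41.3
clipR [0.6386 0.0048] plate 61.3 -51.1
blk bottom [ 0.5905 -0.0805] plate 19.3 -139.5
scale end [ 0.6219 -0.0237] plate 46.6 -80.7
scale top [ 0.6346 -0.0128] plate 58.5 -68.8
scale bot [ 0.6102 -0.0086] plate 33.9 -66.4
```

>>> send_rows(increments=[[[0,-0.25,0],0,0.8],[[0.5,0,0],0,0.8],[[0.6,0,0],0,0.8],[[0.3,0,0],0,0.8],[[0.2,0,0],0,0.8]])

```text
time: 10.88
position: [0.5623, -0.0791, 0.067]
eef_rot: [-0.481, -0.517, -0.483, 0.518]
force: [-17.0, 1.4, 63.1]
gripper_width: 0.466
```

>>> send_rows(increments=[[[0,0,0],0,0.8]])

```text
time: 11.0
position: [0.5625, -0.0791, 0.067]
eef_rot: [-0.482, -0.517, -0.483, 0.517]
force: [-6.7, 1.7, 13.5]
gripper_width: 0.46
```

>>> send_rows(increments=[[[-0.05,0,0],0,0.3],[[0,0,0],0,0.3],[[0,0,0],0,0.3],[[-1,0,0],0,0.3],[[-1,0,0],0,0.3]])

```text
time: 11.62
position: [0.5627, -0.0792, 0.1278]
eef_rot: [-0.482, -0.517, -0.483, 0.517]
force: [1.2, 0.3, 0.4]
gripper_width: 0.698
```

```bash
python3 - <<'E'
from h import *
st=manip.read_state(); print(st["position"],quat(st["eef_rot"]).as_matrix().round(3),togo([.4802,-.0742,.0525]))
im=imaging.camera("wrist"); np.save("w4.npy",im); np.save("w4s.npy",np.array([st],dtype=object))
cv2.imwrite("pics/w4.png",cv2.resize(im[:,:,::-1],(800,600)))
E
```

```text
[ 0.56267084 -0.07920285  0.12778132] [[-0.001  0.998 -0.07 ]
 [ 0.    -0.07  -0.998]
 [-1.    -0.001 -0.   ]] (array([ 2.51, -2.75,  0.03]), [])
```

View pics/w4.png

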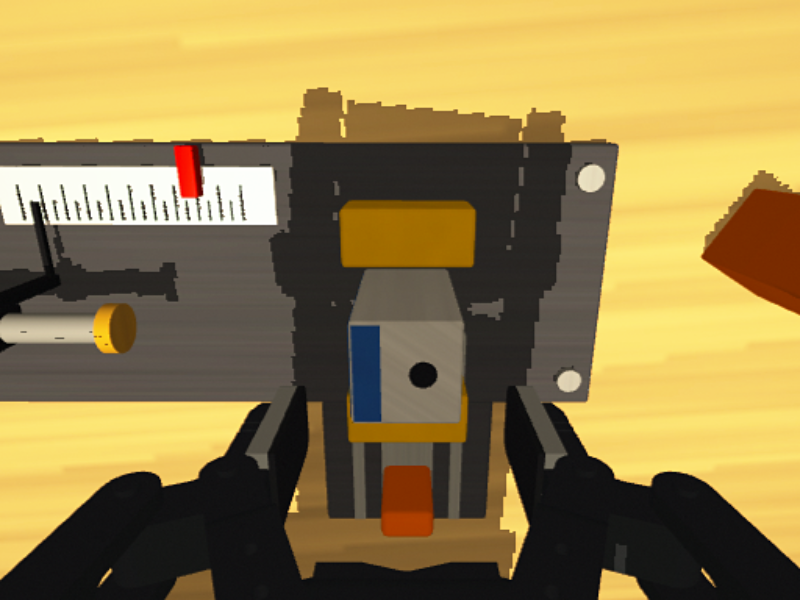

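The block stands upright at about (407,372) with its blue band facing the gauge arm. The open jaw is behind it and the grip is at (408,500).

>>> send_rows(increments=[[[0,-0.95,0],0,0.3],[[0,-0.9,0],0,0.3],[[0,-0.9,0.03],0,0.3],[[0.9,0,0],0,0.3],[[0.9,0,0],0,0.3]], squeeze=30)

```text
time: 12.3
position: [0.4809, -0.0745, 0.0734]
eef_rot: [0.483, 0.518, 0.482, -0.517]
force: [0.5, -0.4, 0.7]
gripper_width: 0.701
```

>>> send_rows(increments=[[[0.7,0,0],0,0.3],[[0,0,0],0,0.9],[[0,0,0],0,0.9],[[0,0,0],0,0.9],[[0,0.1,0],0,0.9]])

```text
time: 12.92
position: [0.4828, -0.0741, 0.0532]
eef_rot: [-0.482, -0.517, -0.483, 0.517]
force: [-2.3, 5.8, 0.5]
gripper_width: 0.275
```

>>> send_rows(increments=[[[0,0.12,0],0,0.9],[[0,0.12,0],0,0.9],[[0,0.12,0],0,0.9],[[0,0.08,0],0,0.9],[[0,0,0],0,0.9]])

```text
time: 13.55
position: [0.496, -0.075, 0.0532]
eef_rot: [-0.482, -0.517, -0.483, 0.518]
force: [-2.9, 5.0, 0.8]
gripper_width: 0.275
```

>>> send_rows(increments=[[[0,0.08,0],0,0.9],[[0,0.04,0],0,0.9],[[0,0,0],0,0.9]])

```text
time: 13.92
position: [0.4993, -0.0752, 0.0532]
eef_rot: [-0.481, -0.517, -0.483, 0.518]
force: [-4.2, 5.5, 0.9]
gripper_width: 0.273
```

>>> send_rows(increments=[[[0,0.06,0],0,0.9],[[0,0,0],0,0.9]])

```text
time: 14.18
position: [0.5009, -0.0753, 0.0531]
eef_rot: [-0.481, -0.517, -0.483, 0.518]
force: [-5.2, 4.0, 2.4]
gripper_width: 0.275
```

>>> send_rows(increments=[[[0,0.06,0],0,0.9],[[0,0,0],0,0.9]])

```text
time: 14.42
position: [0.5009, -0.0754, 0.0531]
eef_rot: [-0.48, -0.516, -0.484, 0.518]
force: [-10.7, 3.9, 8.2]
gripper_width: 0.272
```

>>> send_rows(increments=[[[0,0.08,0],0,0.9],[[0,0,0],0,0.9]])

```text
time: 14.68
position: [0.5011, -0.0753, 0.053]
eef_rot: [-0.479, -0.515, -0.485, 0.519]
force: [-16.8, 2.9, 15.7]
gripper_width: 0.276
```

>>> send_rows(increments=[[[0,-0.1,0],0,0.9],[[0,0,0],0,0.3],[[0,0,0],0,0.3],[[-1,0,0],0,0.2],[[-1,0,0],0,0.1]])

```text
time: 15.3
position: [0.5038, -0.0762, 0.1134]
eef_rot: [0.482, 0.517, 0.482, -0.517]
force: [0.1, 0.0, -0.2]
gripper_width: 0.896
```

>>> send_rows(increments=[[[-1,0,0],0,0],[[-0.6,0.5,0],0,0],[[0,0.5,0],0,0],[[0,0,0],0,0]])

```text
time: 15.8
position: [0.5343, -0.0782, 0.1602]
eef_rot: [0.482, 0.517, 0.482, -0.517]
force: [-0.5, -0.3, -1.2]
gripper_width: 0.998
```

```bash
python3 - <<'E'
from h import *
st=manip.read_state(); print(st["position"],quat(st["eef_rot"]).as_matrix().round(3))
im=imaging.camera("wrist"); np.save("w5.npy",im); np.save("w5s.npy",np.array([st],dtype=object))
cv2.imwrite("pics/w5.png",cv2.resize(im[:,:,::-1],(800,600)))
E
```

```text
[ 0.53430654 -0.07824786  0.16021972] [[ 0.001  0.998 -0.07 ]
 [-0.    -0.07  -0.998]
 [-1.     0.001  0.   ]]
```

View pics/w5.png

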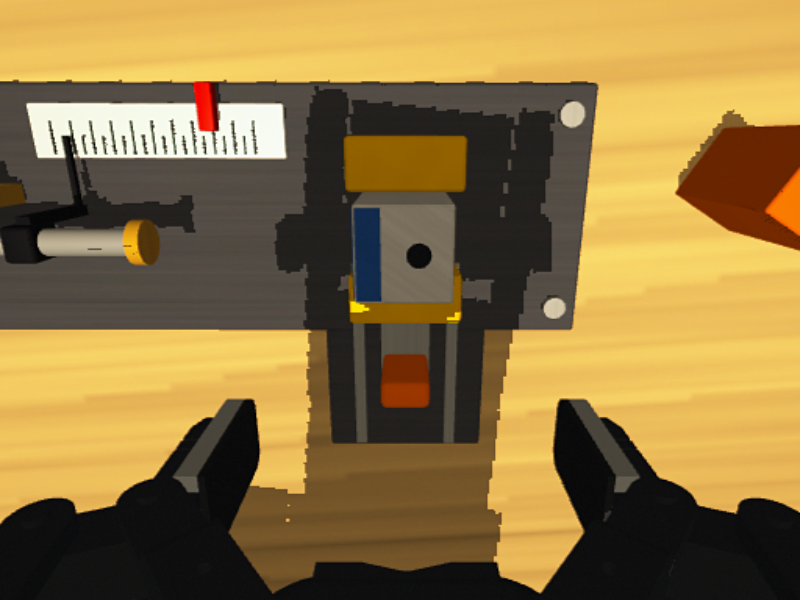

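```bash
python3 - <<'E'
from h import *
st=np.load("w5s.npy",allow_pickle=True)[0]; im=np.load("w5.npy")
k=.64; px=np.array([.9975,-.0706]);py=np.array([.0706,.9975]); F=np.array([.5712,-.0796])
for n,p,z in (("fj inner",(405,191),.042),("blk TL",(352,206),.087),("blk TR",(454,206),.087),("blk BL",(355,302),.087),("blk BR",(454,302),.087),
 ("clip L near",(199,131),.024),("clip R near",(218,131),.024),("clip L far",(195,84),.024),("clip R far",(213,84),.024),("scaleL",(28,104),.016),("scaleLn",(37,157),.016),("scaleR",(285,104),.016),("scaleRn",(286,157),.016),("pointer",(67,137),.022),("grip top",(405,393),.062),("rod tip",(150,243),.060)):
    P=cast("wrist",np.array(p)*k,z,st)[0,:2]; print(n,P.round(4),"plate",((P-F)@px*1e3).round(1),((P-F)@py*1e3-140).round(1))
H=F+.215*py; print("head",H,togo(np.r_[H,.16]))
E
```

```text
fj inner [ 0.5905 -0.081 ] plate 19.4 -140.0
blk TL [ 0.5907 -0.0609] plate 18.1 -120.0
blk TR [ 0.588  -0.0996] plate 18.1 -158.8
blk BL [ 0.5525 -0.0582] plate -20.2 -119.9
blk BR [ 0.5497 -0.098 ] plate -20.2 -159.9
clip L near [0.624  0.0159] plate 46.0 -41.0
clip R near [0.6234 0.0068] plate 46.0 -50.1
clip L far [0.6448 0.0137] plate 66.8 -41.7
clip R far [0.6442 0.0053] plate 66.8 -50.1
scaleL [0.6426 0.0998] plate 58.6 44.0
scaleLn [0.6179 0.1026] plate 33.7 45.1
scaleR [ 0.6337 -0.0253] plate 58.5 -81.5
scaleRn [ 0.609  -0.0223] plate 33.7 -80.2
pointer [0.6259 0.0812] plate 43.2 24.3
grip top [ 0.4972 -0.0744] plate -74.2 -140.0
rod tip [0.5777 0.0329] plate -1.4 -27.3
head [0.586379  0.1348625] (array([-0.01,  1.28, -7.2 ]), [])
```

>>> send_rows(increments=[[[0,0.28,-1],0,0],[[0,0.28,-1],0,0],[[0,0.28,-1],0,0],[[0,0.28,-1],0,0],[[0,0.16,-1],0,0]])

```text
time: 16.48
position: [0.5812, 0.0696, 0.1591]
eef_rot: [-0.482, -0.516, -0.483, 0.518]
force: [0.9, -0.4, 0.2]
gripper_width: 1.002
```

>>> send_rows(increments=[[[0,0,-0.8],0,0],[[0,0,0],-1,0],[[0,0,0],-1,0],[[0,0,0],-1,0],[[0,0,0],-1,0]])

```text
time: 17.1
position: [0.5824, 0.0926, 0.159]
eef_rot: [0.606, 0.362, 0.608, -0.364]
force: [-0.5, -0.3, -0.5]
gripper_width: 0.998
```

>>> send_rows(increments=[[[0,0,0],-1,0],[[0,0,0],-1,0],[[0,0,0],-1,0],[[0,0,0],-1,0],[[0,0,0],-1,0]])

```text
time: 17.73
position: [0.5824, 0.0925, 0.1591]
eef_rot: [0.693, 0.133, 0.695, -0.134]
force: [-0.3, -0.5, -0.6]
gripper_width: 1.0
```

>>> send_rows(increments=[[[0,0,0],-1,0],[[0,0,0],-1,0],[[0,0,0],-0.25,0],[[0,0,0],0,0]])

```text
time: 18.23
position: [0.5832, 0.0927, 0.1599]
eef_rot: [0.706, 0.025, 0.707, -0.026]
force: [-1.0, 1.4, 0.8]
gripper_width: 1.001
```

```bash
python3 - <<'E'
from h import *
st=manip.read_state(); print(st["position"],quat(st["eef_rot"]).as_matrix().round(3),st["joint_pos"])
im=imaging.camera("wrist"); np.save("w6.npy",im); np.save("w6s.npy",np.array([st],dtype=object))
cv2.imwrite("pics/w6.png",cv2.resize(im[:,:,::-1],(800,600)))
E
```

```text
[0.58315286 0.09268231 0.15988942] [[-0.001  0.072  0.997]
 [-0.     0.997 -0.072]
 [-1.    -0.    -0.001]] [ 1.37467687e-01  4.89870292e-01  1.76772357e+00 -2.04828636e-05
  8.85475839e-01  2.09539002e-01]
```

View pics/w6.png

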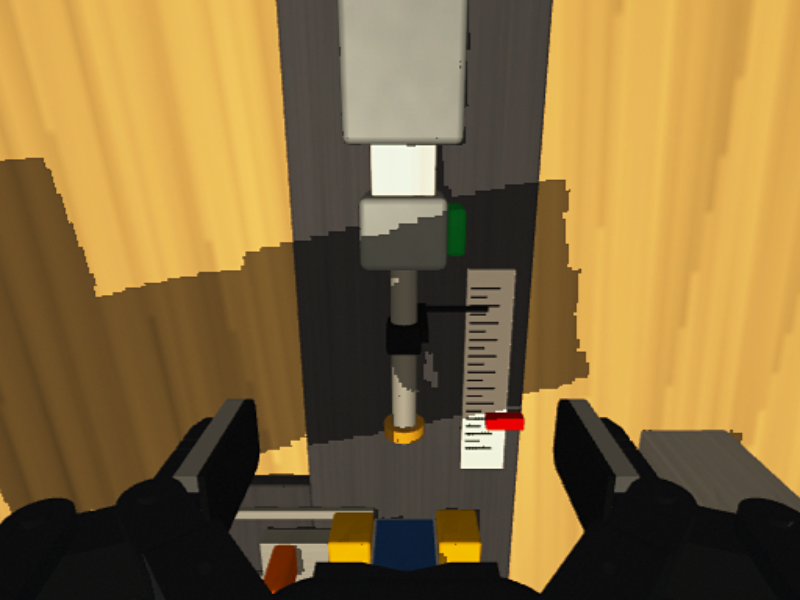

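Clear surroundings: head at (403,232), green button at (457,230), pointer end at (487,308), clip at (505,422), and the blue face towards the rod at the bottom. The viewer shows no obstacle around the head.

```bash
python3 - <<'E'
from h import *
st=manip.read_state()
k=.64; px=np.array([.9975,-.0706]);py=np.array([.0706,.9975]); F=np.array([.5712,-.0796])
for n,p,z in (("head L",(360,230),.078),("head R",(447,230),.078),("head back",(403,197),.078),("btn R",(466,230),.071),("btn back",(457,203),.071),("btn front",(457,256),.071),("pointer",(487,308),.022),("clip",(505,415),.024),("clipn",(505,430),.024)):
    P=cast("wrist",np.array(p)*k,z,st)[0,:2]; print(n,P.round(4),"plate",((P-F)@px*1e3).round(1),((P-F)@py*1e3-140).round(1))
H=F+.215*py+.004*px; print(togo(np.r_[H,.060]), togo(np.r_[H-.003*px,.06]))
E
```

```text
head L [0.5688 0.1382] plate -17.8 77.1
head R [0.6038 0.1357] plate 17.3 77.0
head back [0.5871 0.15  ] plate -0.4 90.2
btn R [0.6121 0.1339] plate 25.7 75.8
btn back [0.6088 0.1452] plate 21.7 86.9
btn front [0.6079 0.1231] plate 22.3 64.8
pointer [0.6269 0.0822] plate 44.2 25.3
clip [0.6353 0.0175] plate 57.1 -38.6
clipn [0.6352 0.0077] plate 57.7 -48.4
(array([3.34, 1.41, 0.14]), []) (array([3.34, 1.41, 0.04]), [])
```

>>> send_rows(increments=[[[0,0.7,0.06],0,0],[[0.5,0.7,0],0,0],[[1,0,0],0,0],[[1,0,0],0,0],[[0.84,0,0],0,0]], squeeze=40)

```text
time: 18.9
position: [0.5877, 0.1361, 0.0582]
eef_rot: [0.706, 0.024, 0.707, -0.025]
force: [0.4, 0.0, -0.4]
gripper_width: 1.0
```

>>> send_rows(increments=[[[0,0,0],0,0.8],[[0,0,0],0,0.8],[[0,0,0],0,0.8],[[0,0,0],0,0.8],[[0,0,0],0,0.8]])

```text
time: 19.52
position: [0.5858, 0.1351, 0.0615]
eef_rot: [0.705, 0.025, 0.708, -0.025]
force: [-12.3, 4.2, 8.3]
gripper_width: 0.436
```

>>> send_rows(increments=[[[0,-0.1,-0.05],0,0.8],[[0,-0.3,0],0,0.8],[[0,-0.3,0],0,0.8],[[0,-0.3,0],0,0.8],[[0,0,0],0,0.8]])

```text
time: 20.15
position: [0.5836, 0.1048, 0.0615]
eef_rot: [0.706, 0.025, 0.707, -0.025]
force: [-6.9, 3.4, 4.5]
gripper_width: 0.436
```

>>> send_rows(increments=[[[0,-0.3,0],0,0.8],[[0,-0.4,0],0,0.8],[[0,-0.4,0],0,0.8],[[0,-0.2,0],0,0.8],[[0,0,0],0,0.8]])

```text
time: 20.78
position: [0.5808, 0.066, 0.0615]
eef_rot: [0.706, 0.025, 0.707, -0.025]
force: [-6.5, 3.8, 5.0]
gripper_width: 0.435
```

```bash
python3 - <<'E'
from h import *
st=manip.read_state(); print(st["position"],st["force"],st["gripper_width"])
d=(st["position"]-np.array([.5858,.1351,.0615]))[:2]; print("moved",d@[.0706,.9975])
im=imaging.camera("wrist"); np.save("w7.npy",im)
b=imaging.camera("scene"); 
cv2.imwrite("pics/w7.png",cv2.resize(im[:,:,::-1],(800,600)))
cv2.imwrite("pics/s7.png",cv2.resize(b[150:270,180:360,::-1],(800,533),interpolation=cv2.INTER_CUBIC))
E
```

```text
[0.58081784 0.06603248 0.06154133] [-6.48310239  3.80276452  5.01350453] 0.4347837396669063
moved -0.06924659497724223
```

View pics/w7.png

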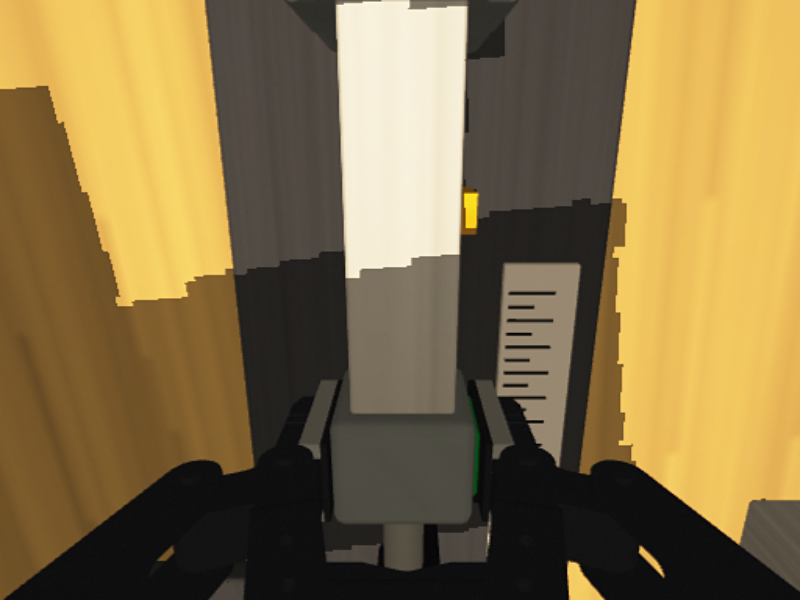

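View pics/s7.png

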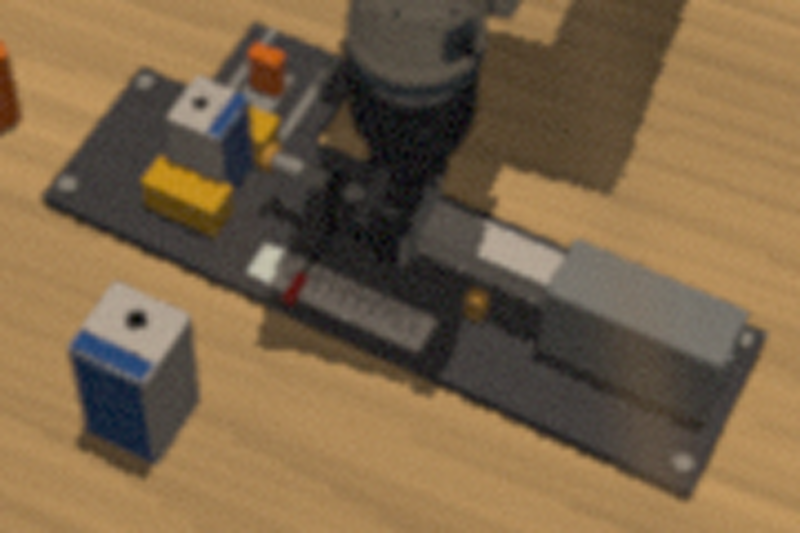

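>>> send_rows(increments=[[[0,-0.025,0],0,0.8],[[0,0,0],0,0.8],[[0,0,0],0,0.8]])

```text
time: 21.25
position: [0.5808, 0.0658, 0.0615]
eef_rot: [0.706, 0.025, 0.707, -0.025]
force: [-7.2, 4.1, 5.3]
gripper_width: 0.435
```

```bash
python3 - <<'E'
from h import *
st=manip.read_state(); print(st["position"],st["force"],st["gripper_width"],np.abs(st["qvel"]).max())
py=np.array([.0706,.9975]); F=np.array([.5712,-.0796])
print("moved",(st["position"]-np.array([.5858,.1351,.0615]))[:2]@py)
s7=dict(st); s7["position"]=np.array([.58082,.06603,.06154])
for n,p in (("head back",(403,413)),("head front",(403,521))):
    P=cast("wrist",np.array(p)*.64,.078,s7)[0,:2]; print(n,((P-F)@py*1e3-140).round(1))
im=imaging.camera("scene"); h=hsv(im); m=((h[...,0]<6)|(h[...,0]>174))&(h[...,1]>150)
for c,s in blobs(m[150:270,180:360],4): print("red",c+[180,150],s)
O=F+.14*py
for y in (-.0451,): print("clip exp",proj("scene",plate(O,-.0706,[.05,y,.02])))
E
```

```text
[0.58078435 0.06578647 0.06153825] [-7.22289057  4.05387262  5.25432756] 0.4348156548926788 0.001501202916928586
moved -0.06949435180655629
head back 23.7
head front -7.3
red [245.78571429 214.85714286] [64 62  5  7 14]
clip exp [[246.34422525 212.84731328]]
```

```bash
python3 - <<'E'
from h import *
py=np.array([.0706,.9975]); O=np.array([.5712,-.0796])+.14*py
out=[]
for n in("scene","top"):
    im=np.mean([imaging.camera(n).astype(float) for _ in range(4)],0)
    u,v=proj(n,plate(O,-.0706,[.045,-.0451,.022]))[0]; u0,v0=int(u)-25,int(v)-25
    for y in (-.0451,-.0401,-.0501): print(n,y,((proj(n,plate(O,-.0706,[.045,y,.022]))[0]-[u0,v0]+.5)*8).round())
    c=np.clip(im[v0:v0+50,u0:u0+50]*1.8,0,255).astype(np.uint8); out.append(cv2.resize(c,(400,400),interpolation=cv2.INTER_CUBIC))
cv2.imwrite("pics/z8.png",np.hstack(out)[:,:,::-1])
E
```

```text
scene -0.0451 [205. 205.]
scene -0.0401 [218. 211.]
scene -0.0501 [193. 200.]
top -0.0451 [205. 211.]
top -0.0401 [194. 211.]
top -0.0501 [215. 212.]
```

View pics/z8.png

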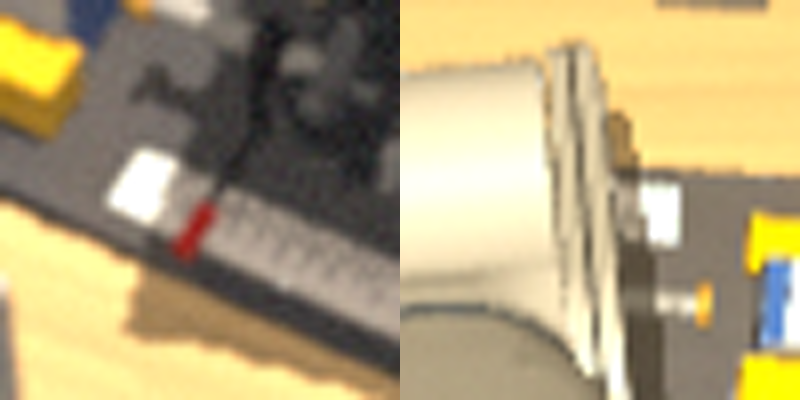

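```bash
python3 - <<'E'
from h import *
py=np.array([.0706,.9975]);px=np.array([.9975,-.0706]); F=np.array([.5712,-.0796]); O=F+.14*py
def pl(P): return ((P[:2]-F)@px*1e3).round(1),((P[:2]-F)@py*1e3-140).round(1)
im={n:np.mean([imaging.camera(n).astype(float) for _ in range(4)],0) for n in("scene","top")}
h=hsv(im["scene"].astype(np.uint8)); m=((h[...,0]<8)|(h[...,0]>172))&(h[...,1]>130); m[:200]=0;m[230:]=0;m[:,:235]=0;m[:,260:]=0
for c,s in blobs(m,4): print("clip",pl(cast("scene",c,.022)[0]))
g=im["scene"].mean(2)
for x in (.037,.040,.043,.05,.055):
    ys=np.arange(-.062,-.028,.002); q=proj("scene",[plate(O,-.0706,[x,y,.022]) for y in ys]).astype(np.float32)
    print(x,cv2.remap(g.astype(np.float32),q[:,:1],q[:,1:],cv2.INTER_LINEAR).ravel().astype(int))
h=hsv(im["top"].astype(np.uint8)); m=(h[...,0]>12)&(h[...,0]<28)&(h[...,1]>150); m[:183]=0;m[200:]=0;m[:,:262]=0;m[:,268:]=0
u,v=proj("top",plate(O,-.0706,[0,-.097,.06]))[0];print("tip exp",u,v)
H=h[...,0];S=h[...,1];m=(H>10)&(H<30)&(S>110);m[:int(v)-6]=0;m[int(v)+7:]=0;m[:,:int(u)-8]=0;m[:,int(u)+7:]=0
for c,s in blobs(m,3): print("cap",c,s,pl(cast("top",c,.06)[0]),pl(cast("top",[s[0]+s[2]-.5,c[1]],.06)[0]))
E
```

```text
clip (np.float64(58.8), np.float64(-42.5))
0.037 [110  85  74  70  71  74  75  65  54  45  55  71  75  72  68  74  79]
0.04 [118  93  80  79  80  82  80  71  57  51  56  68  74  72  70  70  73]
0.043 [125  98  87  84  83  82  81  69  59  50  56  68  71  71  70  73  77]
0.05 [153 127 107  91  85  80  73  64  53  46  46  57  72  82  82  82  85]
0.055 [167 145 118  99  94  90  86  72  58  46  48  60  75  86  92  91  92]
tip exp 263.50187450239565 182.46292227677355
cap [268.5 177.5] [268 176   2   4   8] (np.float64(19.1), np.float64(-113.9)) (np.float64(19.4), np.float64(-117.6))
cap [262.5 182.5] [262 180   2   6  12] (np.float64(-0.4), np.float64(-93.4)) (np.float64(-0.1), np.float64(-97.0))
```

```bash
python3 -c "
from cell import manip
print(manip.read_state()['time']); print(manip.hand_in())"
```

```text
22.1
the job is handed in; nothing more can be done
None
```

The job is handed in at about 22 s of the 70 s allowed; `hand_in` gives no verdict, so I don't have a pass or fail.

**What I did**
- I opened the jaw by its orange grip, lifted the block and turned it a quarter turn clockwise. I stood it back between the jaws and slid the jaw in until it stopped, at about 17 N.
- I then squeezed the head with its lock button, drew the arm out about 69.5 mm and stayed holding it.

**Last checks**
- **Block:** its centre measured at about y = -139.9 mm and x = -1 mm on the plate, flat and square, with the blue face towards the gauge arm. I took these after closing the jaw, and the later scene picture showed no change.
- **Jaw:** the grip measured at plate x = -74 mm, where -75 mm means closed.
- **Arm:** gripper opening is about 37 mm, so the button is pressed in. The fingers carry about 4 N of spring pull and the arm is at rest.
- **Pointer and clip:** in the last scene picture they agree to within about 1 mm along the scale.

**Disagreements**
- One close wrist-camera reading put the head about 2.5 mm less drawn out than the travel measurement did. The scene pointer check and the rod tip seen from above both supported the travel figure, so I used that.
- My first estimate of the plate from its edge was about 4 mm off in x. I corrected it from the jaws and the scale before placing the block.
- Setting the block down gave a brief 63 N at the wrist, below the 120 N limit.

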